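# Fill the drying tray and start the drying plate

### The job

Move the two turned wooden finials from the part-filled tray on the bench into the empty cells of the tray on the drying plate, one upright in each cell, so that this tray is full and stays on the plate, then stack the emptied tray squarely on top of the other empty tray. After that, push the plate's selector knob fully in and only then, without forcing it, turn it clockwise (seen from above) to the next position only, and let it spring back out there. Leave the gouge that lies between the plate and the trays, and the jar and offcut beyond them, where they are.

Things in the scene. Friction and masses are not known exactly. Their poses are not given: they have to be found in the camera images.
- dryer: drying plate, fixed to the bench: a flat aluminium plate 270 x 110 mm, top 20 mm above the bench, its centre 50 mm to +y of the origin; joined on its -y side by a grey control box 200 x 120 x 50 mm high (centre 75 mm to -y of the origin) with the selector knob on top. Origin on the bench surface, x along the plate's length
- plate (a point): centre of the drying plate's top face
- dial_grip (a point): point on the selector knob's axis at the height to grip it, 10 mm below the top of its bar when the knob is out; its x axis runs along the bar. The knob is a black disc 60 mm in diameter and 8 mm thick with a bar across it 56 mm long, 14 mm wide and 32 mm tall, a white line on the pointer end (its -x end). The disc's top lies 22 mm below this point, and its underside stands 12 mm clear of the control box when out
- dial (a joint): turn of the knob in rad, growing clockwise seen from above. Three positions: 0 (where it starts, give or take some play of 0.12), 1.047 (60 degrees on, marked with one line, the next position) and 2.094 (marked with two lines). At each the knob has about 0.12 rad of play. While it is out it is locked and will not turn further; twisting hard at it then damages the lock. The knob pops back out only within that play of a position and stays down between positions
- dial_push (a joint): how far the knob is pushed in (down), in m: 0 fully out, 0.011 fully in. A spring holds it out, 5 N at first and 12 N fully in. It turns freely when pushed in by more than 0.009
- tray_plate: plywood tray on the drying plate, loose, long side along its x, origin at the centre of its underside. Outside 216 x 56 x 16 mm high, walls, dividers and floor 4 mm; four cells in a row, each 48 x 48 mm, with centres 78 and 26 mm either side of the origin along x. Two of its cells hold a finial, two are empty
- tray_part: part-filled plywood tray on the bench, the same kind as the tray on the plate, 0.16 kg; two of its cells hold a finial (the ones to move)
- tray_empty: empty plywood tray on the bench, the same kind; the emptied tray is to be stacked on it, its floor on the rims of the lower one, 16 mm higher
- finial1: turned wooden finial standing in a cell of the tray on the plate: round foot 36 mm in diameter, waist, straight round head 29 mm in diameter from 20 to 52 mm above the underside, 60 mm tall, 0.04 kg; origin at the centre of its underside, z up its axis
- finial2: turned wooden finial standing in a cell of the tray on the plate: round foot 36 mm in diameter, waist, straight round head 29 mm in diameter from 20 to 52 mm above the underside, 60 mm tall, 0.04 kg; origin at the centre of its underside, z up its axis
- finial3: turned wooden finial standing in a cell of the part-filled tray on the bench: round foot 36 mm in diameter, waist, straight round head 29 mm in diameter from 20 to 52 mm above the underside, 60 mm tall, 0.04 kg; origin at the centre of its underside, z up its axis
- finial4: turned wooden finial standing in a cell of the part-filled tray on the bench: round foot 36 mm in diameter, waist, straight round head 29 mm in diameter from 20 to 52 mm above the underside, 60 mm tall, 0.04 kg; origin at the centre of its underside, z up its axis
- gouge1: carving gouge 200 mm long, 22 mm thick, lying between the drying plate and the trays; not to be disturbed; origin under its middle
- jar: amber glass jar with a steel lid, 72 mm diameter, 85 mm high; not to be disturbed; origin under its middle
- offcut: wooden offcut, 110 x 45 x 35 mm; not to be disturbed; origin under its middle

How it is judged:
By the outcome, as a careful person would: the job done as asked, in the order asked, and still so for the second after the job is handed in, with the robot touching nothing.
It also fails if it takes over 72 s, if anything falls off the work surface, if the arm or the gripper's body presses on something with over 40 N, if the wrist force passes 120 N, or if a joint passes its speed limit or range.

### The arm

A 6-joint arm with a two-finger parallel gripper is mounted at the origin on the work surface. World frame = base frame: x ahead of the robot, y to its left, z up, the work surface at z = 0. Lengths are in m, angles in rad, forces in N, time in s.
With the tool pointing down it reaches from about 0.35 to 0.775 m from the base axis. Payload 7.3 kg.
Tool frame: the origin (TCP) lies on the centre line of the jaws, within the pads' length; the fingertips stand 25 mm ahead of it and the grasp point (between the pads) lies 6 mm ahead of it; z points along the fingers, y is the line along which they close (so a half turn about z gives the same grasp; the last joint's range is limited). The gripper opens to 92 mm and grips with 3 to 60 N. Pads are 19 mm wide; open, the fingers measure 130 mm over their backs; the gripper's body (75 mm by 190 mm) begins 47 mm behind the grasp point.
Start: joints at [1.092, 0.342, 1.524, -0, 1.275, -0.146], TCP at [0.171, 0.496, 0.252] pointing down, gripper open.
Joint ranges: [-2.53, 2.53], [-0.77, 2.02], [0.04, 2.7], [-1, 4.14], [0.28, 2.66], [-3.11, 3.11]. Speed limits (rad/s): [2.57, 2.57, 3.14, 3.14, 3.14, 3.14].

### API

Orientations are given as [roll, pitch, yaw] about the fixed x, y, z axes, in that order (R = Rz(yaw) Ry(pitch) Rx(roll)).
In Python, from cell import status, read_camera, camera_info, ticket, models gives the robot as it stands.
- The arm moves only by the tool send_rows, never from a script. Its argument "plan" is a list of rows, each an object with "offset": the shift along the tool's x, y, z in mm, a list of three; "yaw": the turn about the tool's z in rad. In form: [{"offset": [dx, dy, dz], "yaw": yaw}, ...]. A call has 1 to 20 rows; each row shifts and turns the commanded pose from where the row before left it, along the tool's axes as they then stand; what a row does not reach is not made up. A row lasts 1/10 s, in which the tool goes at most 50 mm and 8.59 degrees, less where a joint would pass 70% of its speed; a pose out of reach is approached as far as the arm can. A call is refused whole if a number of a shift passes 50 or a number of a turn 0.15, either way. A call with a gripper value outside its range is refused whole. "hand" is the closure, from 0 (fully open) to 1 (shut), set as the call begins (left out, the last holds). The fingers move at their own pace and stop on an object; "squeeze" is the grip in N (left out, the last holds). Time passes only in rows, so rows that do not move let the fingers close. It gives the time, the measured TCP pose, the force, the opening and the grip force at its end, in the units of the state.
- status.observe(): the state, without advancing time (a new reading comes with each control period).
- read_camera(name): name is "side" or "top"; returns the picture (420x560x3 uint8, red, green, blue); there is no depth.
- camera_info(name): a dict with "vfov" (degrees; the focal length in pixels is half the picture's height over the tangent of half this angle, whatever the lens; pixels are square), "cx", "cy" (the principal point, pixels), "distortion" ([k1, k2, p1, p2, k3] as OpenCV has them; the pictures are not rectified), "origin" and "attitude" of the camera in the world. Camera axes: x right, y down, z forward; pixel columns grow to the right and rows downward; lengths in m; the calibration is good to about 2 mm. A picture is of the moment at which its call begins. camera_info takes no time and is no camera call.
- ticket.hand_in(): hands the job in; it is judged then, once.
Trained networks look in the newest picture that a camera, given by its name, has taken for a name from the list of things; names that differ only in an ending like _2 or _b are one class to them, and where a whole thing is asked for, a point or a joint stands for the part that bears it (a point fixed in the world has none). Each returns a list of dicts, best first, with "conf" (0 to 1); they miss things now and then, are a little off and sometimes report something else, mostly with a low value. They report only what shows in the picture. A call takes as long as a camera call.
- models.regions_of(camera, label): "mask" (420x560 bool, what is visible of it) and "extent" ([left, top, right, bottom] in pixels, round what is visible of it).
The state is a dict: "time": time; "qpos": joint angles; "qvel": joint speeds; "joint_efforts": joint torques, N m; "tool_pos": TCP position; "tool_rot": TCP orientation; "contact_force": force on the tool from outside, world axes, zero at the start; "torque": the same for the moment, N m; "opening": finger opening in m; "grip_force": force on a finger pad.
Only numpy, scipy, OpenCV 4.12 (cv2) and the standard library are available. Lean on these libraries where they do the work, as an engineer would, in place of code of your own. Each camera call takes 0.05 s, during which the arm holds its last target. There are 200 camera calls.

## Working session

There is one attempt and no reset: what is moved stays moved. The work goes in short steps, Python scripts to look and compute and a tool call to move; the robot and the scene stay as the last step left them, time stands still between calls to the robot, and variables do not carry over. Pictures are saved under pics/ and viewed, at most 10 in all, crops included, and the job is handed in when it is done.

Besides the shell and the picture viewer there is one more tool, called after ">>>" as name(argument=value, ...), one argument or row to a line, values as JSON. send_rows: Moves the arm, as the interface text tells. Its arguments: {"type":"object","properties":{"plan":{"type":"array"},"hand":{"type":"number"},"squeeze":{"type":"number"}},"required":["plan"]}

```bash
ls; mkdir -p pics; python3 - <<'E'
from cell import status, read_camera, camera_info, models
import cv2
print(status.observe())
for n in ("side","top"):
    im=read_camera(n); cv2.imwrite(f"pics/{n}0.png",im[:,:,::-1]); print(n,camera_info(n))
E
```

```text
pics
{'time': 0.0, 'qpos': array([ 1.09198122e+00,  3.42706319e-01,  1.52502465e+00, -1.15211237e-05,
        1.27539977e+00, -1.46006734e-01]), 'qvel': array([ 0.00041025,  0.00045362, -0.0001416 , -0.00144255,  0.00179809,
       -0.00063891]), 'joint_efforts': array([-5.28622677e-04, -4.31251752e+01, -2.44213057e+01,  7.18204002e-02,
        5.62207494e-02, -1.15008074e-04]), 'tool_pos': array([0.17132799, 0.49586207, 0.25105079]), 'tool_rot': array([-3.14006933e+00, -2.12874010e-04,  2.80878748e+00]), 'contact_force': array([ 0.38195047, -0.29909791, -0.35282238]), 'torque': array([ 0.02142401,  0.03152666, -0.01813548]), 'grip_force': 0.0, 'opening': 0.09177669679326725}
side {'vfov': 44.490316833912935, 'cx': 288.40005479535836, 'cy': 211.54355545376887, 'distortion': array([-0.08269343,  0.        ,  0.        ,  0.        ,  0.        ]), 'origin': array([ 0.39683459, -0.69700548,  0.84260783]), 'attitude': array([-2.35961374,  0.00439487, -0.29970387])}
top {'vfov': 48.65276208753001, 'cx': 276.2206225741283, 'cy': 204.05216529566167, 'distortion': array([-0.06535653,  0.        ,  0.        ,  0.        ,  0.        ]), 'origin': array([0.50703536, 0.03429076, 0.99901808]), 'attitude': array([-3.0220265 , -0.00694007, -1.59237212])}
```

View pics/top0.png

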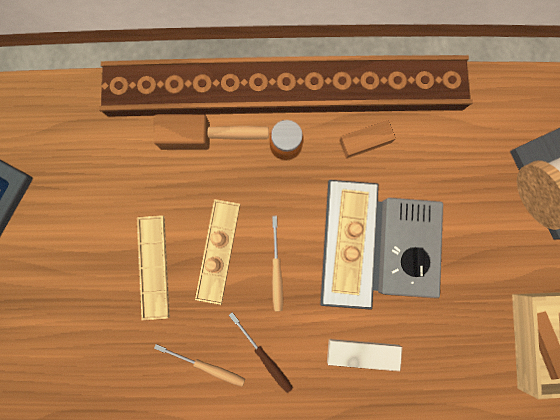

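View pics/side0.png

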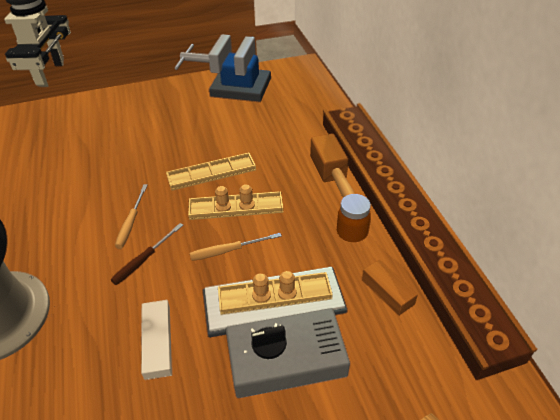

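The top view has image up as +x and image left as +y. The tray positions are tray_empty (153,268), tray_part (217,252) with finials in its middle cells (219,239) and (214,265), and the gouge at (277,262). The plate is at (350,245) with its tray's end cells empty, and the knob is at (415,262) pointing at the dot (412,283). The one-line mark is at (394,271), clockwise from there. The side view agrees.

```bash
cat > h.py <<'E'
import numpy as np, cv2
from scipy.optimize import minimize
from scipy.spatial.transform import Rotation as R
from cell import status, read_camera, camera_info, models
def cam(n):
    c=camera_info(n); f=210/np.tan(np.radians(c["vfov"]/2))
    K=np.array([[f,0,c["cx"]],[0,f,c["cy"]],[0,0,1]]); M=R.from_euler("xyz",c["attitude"]).as_matrix().T
    return K,c["distortion"],M,-M@c["origin"],c["origin"]
def proj(n,P):
    K,D,M,t,_=cam(n); return cv2.projectPoints(np.asarray(P,float),cv2.Rodrigues(M)[0],t,K,D)[0][:,0]
def back(n,uv,z):
    K,D,M,t,o=cam(n); p=cv2.undistortPoints(np.array(uv,float).reshape(-1,1,2),K,D)[:,0]
    d=np.c_[p,np.ones(len(p))]@M; return o+d*((z-o[2])/d[:,2])[:,None]
def best(n,l,k=1):
    r=models.regions_of(n,l); print(n,l,[(round(a["conf"],2),[int(v) for v in a["extent"]]) for a in r][:5]); return r
def box(lx,ly,z0,z1,cx=0,cy=0):
    return np.array([[cx+sx*lx/2,cy+sy*ly/2,z] for sx in(-1,1) for sy in(-1,1) for z in(z0,z1)])
def cyl(r,z0,z1):
    a=np.linspace(0,2*np.pi,40); return np.array([[r*np.cos(t),r*np.sin(t),z] for t in a for z in(z0,z1)])
def render(n,parts,p):
    c,s=np.cos(p[2]),np.sin(p[2]); m=np.zeros((840*2,560*4),np.uint8)
    for P in parts:
        Q=P.copy(); Q[:,0]=p[0]+c*P[:,0]-s*P[:,1]; Q[:,1]=p[1]+s*P[:,0]+c*P[:,1]
        h=cv2.convexHull(((proj(n,Q)+.5)*4-.5).astype(np.float32))
        cv2.fillConvexPoly(m,np.round(h*16).astype(np.int32),255,shift=4)
    return cv2.resize(m,(560,420),interpolation=cv2.INTER_AREA)/255.
def fit(masks,ign,parts,p0,yaw=True):
    def cost(p):
        q=[p[0],p[1],p[2] if yaw else p0[2]]
        return sum((np.abs(render(n,parts,q)-masks[n])*(1-ign[n])).sum() for n in masks)
    k=3 if yaw else 2
    r=minimize(cost,p0[:k],method="Nelder-Mead",options=dict(initial_simplex=np.array([p0[:k]]+[np.array(p0[:k])+d for d in np.diag([.01,.01,.08])[:k,:k]]),xatol=2e-4,fatol=.2))
    return r.x.round(4),round(r.fun,1)
E
cat > m.py <<'E'
from h import *
import pickle
D={}
for n in ("top","side"):
    read_camera(n)
    for l in ("tray_plate","finial1","dryer","dial","gouge1"):
        D[n,l]=[(a["mask"],a["conf"]) for a in best(n,l)]
pickle.dump(D,open("d.pkl","wb"))
E
python3 m.py; python3 -c "
from cell import models
for l in ('tray_part','tray_empty','finial3'): print(l,[(round(a['conf'],2),a['extent']) for a in models.regions_of('top',l)])"
```

```text
top tray_plate [(0.73, [333, 186, 370, 293])]
top finial1 [(0.75, [344, 245, 359, 264]), (0.74, [206, 255, 224, 273]), (0.69, [343, 223, 364, 240]), (0.66, [317, 180, 443, 308])]
top dryer [(0.93, [323, 182, 442, 309]), (0.23, [207, 256, 226, 274])]
top dial [(0.74, [398, 245, 430, 276])]
top gouge1 [(0.95, [269, 210, 284, 309])]
side tray_plate [(0.76, [217, 271, 331, 316]), (0.48, [255, 327, 285, 358])]
side finial1 [(0.92, [279, 273, 295, 300]), (0.88, [214, 188, 232, 210]), (0.65, [238, 183, 255, 211]), (0.58, [251, 277, 270, 304])]
side dryer [(0.68, [336, 195, 370, 242]), (0.66, [200, 265, 350, 400]), (0.16, [191, 230, 281, 263])]
side dial [(0.94, [253, 326, 283, 359]), (0.25, [188, 195, 281, 219])]
side gouge1 [(0.64, [190, 231, 283, 263])]
tray_part [(0.76, [195.1, 199.1, 239.8, 303.8]), (0.23, [321.6, 179.9, 445.4, 311.0])]
tray_empty [(0.71, [137.1, 214.4, 168.1, 318.6]), (0.28, [398.6, 247.6, 431.6, 278.6])]
finial3 [(0.75, [344.1, 245.0, 359.0, 264.0]), (0.74, [206.0, 255.3, 224.0, 273.7]), (0.69, [343.6, 223.9, 364.9, 240.4]), (0.66, [317.8, 180.7, 443.0, 308.6])]
```

```bash
cat > f.py <<'E'
from h import *
M={};ign={}
for n in ("top","side"):
    read_camera(n)
    for l in ("tray_plate","tray_part","tray_empty","dryer","dial"):
        r=[a for a in models.regions_of(n,l) if not(n=="side" and l=="dryer" and a["extent"][3]<300)]
        M[n,l]=r[0]["mask"].astype(float); print(n,l,round(r[0]["conf"],2),r[0]["extent"])
    I=np.zeros((420,560),np.uint8)
    for a in models.regions_of(n,"finial1"):
        if a["mask"].sum()<900: I|=a["mask"].astype(np.uint8)
    if n=="top": cv2.circle(I,(219,239),10,1,-1)
    ign[n]=cv2.dilate(I,np.ones((5,5))).astype(float)
tb=lambda z:[box(.216,.056,z,z+.016)]
for l,px,z in (("tray_plate",(352,242),.02),("tray_part",(217,252),0),("tray_empty",(153,268),0)):
    g=back("top",[px],z+.016)[0]
    for cs in (["top"],["side"],["top","side"]):
        print(l,cs,fit({c:M[c,l] for c in cs},ign,tb(z),[g[0],g[1],-.1 if l!="tray_empty" else .1]))
dp=[box(.27,.11,0,.02,0,.05),box(.2,.12,0,.05,0,-.075)]
g=back("top",[(380,245)],.03)[0]
for n in M2 if False else ("top","side"):
    for k in ("tray_plate","dial"): M[n,"dryer"]=np.maximum(M[n,"dryer"],M[n,k])
for cs in (["top"],["side"],["top","side"]):
    print("dryer",cs,fit({c:M[c,"dryer"] for c in cs},ign,dp,[g[0],g[1],-.1]))
    g2=back("top",[(414,262)],.07)[0]
    print("disc",cs,fit({c:M[c,"dial"] for c in cs},ign,[cyl(.03,.062,.07),cyl(.007,.062,.102)] if 0 else [cyl(.03,.062,.07)],[g2[0],g2[1],0],False))
# big crops
a=cv2.resize(read_camera("top")[230:300,370:450],None,fx=5,fy=5,interpolation=cv2.INTER_CUBIC)
b=cv2.resize(read_camera("side")[310:380,225:305],None,fx=5,fy=5,interpolation=cv2.INTER_CUBIC)
cv2.imwrite("pics/knob.png",np.hstack([a,b])[:,:,::-1])
E
python3 f.py
```

```text
top tray_plate 0.59 [334.1, 186.3, 368.2, 292.1]
top tray_part 0.64 [194.5, 201.0, 238.5, 301.5]
top tray_empty 0.74 [136.8, 215.4, 169.6, 316.1]
top dryer 0.93 [320.7, 180.7, 441.9, 310.9]
top dial 0.71 [400.6, 248.8, 428.6, 272.9]
side tray_plate 0.85 [218.0, 268.7, 332.2, 313.2]
side tray_part 0.94 [187.4, 193.8, 280.0, 218.9]
side tray_empty 0.96 [168.5, 151.7, 253.0, 189.3]
side dryer 0.73 [204.5, 267.9, 352.1, 401.3]
side dial 0.69 [252.4, 328.3, 285.6, 359.8]
tray_plate ['top'] (array([ 0.5422, -0.1279, -0.1415]), np.float64(209.1))
tray_plate ['side'] (array([ 0.5411, -0.1266, -0.1313]), np.float64(97.7))
tray_plate ['top', 'side'] (array([ 0.5415, -0.1269, -0.1347]), np.float64(318.0))
tray_part ['top'] (array([ 0.5271,  0.1515, -0.2045]), np.float64(132.0))
tray_part ['side'] (array([ 0.5271,  0.1538, -0.1996]), np.float64(81.7))
tray_part ['top', 'side'] (array([ 0.5271,  0.152 , -0.2039]), np.float64(248.8))
tray_empty ['top'] (array([0.4971, 0.2899, 0.0482]), np.float64(131.7))
tray_empty ['side'] (array([0.4958, 0.2918, 0.0571]), np.float64(86.5))
tray_empty ['top', 'side'] (array([0.4967, 0.2905, 0.0517]), np.float64(252.6))
dryer ['top'] (array([ 0.5325, -0.1797, -0.0947]), np.float64(767.1))
disc ['top'] (array([ 0.4971, -0.2514]), np.float64(70.6))
dryer ['side'] (array([ 0.5329, -0.1759, -0.0964]), np.float64(648.1))
disc ['side'] (array([ 0.4961, -0.2485]), np.float64(95.5))
dryer ['top', 'side'] (array([ 0.5329, -0.1775, -0.0975]), np.float64(1497.5))
disc ['top', 'side'] (array([ 0.4967, -0.2497]), np.float64(184.5))
```

View pics/knob.png

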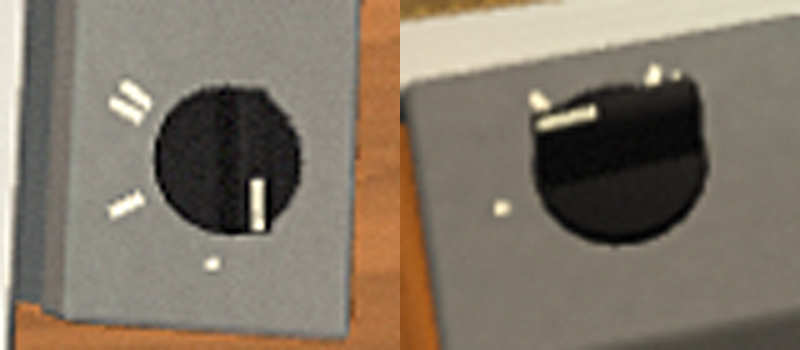

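The knob crop shows the bar's white line in the top view at crop (258,180)-(258,228). In the side view it runs (138,125)-(197,110). The dot sits next to the pointer, so the knob is at position 0. Next I compute the bar yaw and the move plan.

```bash
python3 - <<'E'
from h import *
t=lambda u,v:(370+u/5-.4,230+v/5-.4)
s=lambda u,v:(225+u/5-.4,310+v/5-.4)
A=back("top",[t(258,180),t(258,228)],.102); B=back("side",[s(138,125),s(197,110)],.102)
c=back("top",[t(228,160)],.07); c2=back("side",[s(220,170)],.07)
print(A,B,c,c2)
d=A[0]-A[1];e=B[1]-B[0];print("bar yaw",np.arctan2(d[1],d[0]),np.arctan2(e[1],e[0]))
dot=back("top",[t(212,264)],.05);one=back("top",[t(125,205)],.05);print("dot,one",dot,one)
for q in(dot,one): v=c[0]-q[0];print(np.arctan2(v[1],v[0]))
E
```

```text
[[ 0.48902316 -0.25188754  0.102     ]
 [ 0.47063412 -0.25091107  0.102     ]] [[ 0.46944105 -0.24874388  0.102     ]
 [ 0.48956204 -0.24898672  0.102     ]] [[ 0.49666196 -0.25033259  0.07      ]] [[ 0.49480838 -0.25461855  0.07      ]]
bar yaw -0.05305058390343865 -0.01206827319391363
dot,one [[ 0.45452383 -0.24768225  0.05      ]] [[ 0.47932697 -0.21299263  0.05      ]]
-0.06281372415952595
-1.1361573151420308
```

```bash
cat > fin.py <<'E'
from h import *
def finials(guess):
    S={n:[a["mask"].astype(float) for a in (read_camera(n) is not None and models.regions_of(n,"finial1")) if a["mask"].sum()<900] for n in("top","side")}
    for name,(x,y,z) in guess.items():
        parts=[cyl(.018,z,z+.008),cyl(.0145,z+.02,z+.052),cyl(.010,z,z+.06)]
        for n in S:
            r=render(n,parts,[x,y,0]); k=max(S[n],key=lambda m:(m*r).sum())
            if (k*r).sum()<60: print(name,n,"missed"); continue
            print(name,n,fit({n:k},{n:0*k},parts,[x,y,0],False))
E
cat > go.py <<'E'
import sys,numpy as np
from cell import status
x,y,z,psi=map(float,sys.argv[1:5])
s=status.observe(); p=s["tool_pos"]; c=s["tool_rot"][2]
dy=(psi-c+np.pi)%(2*np.pi)-np.pi; d=np.array([x,y])-p[:2]
for nm,a in(("at current yaw",c),("at target yaw",psi)):
    print(nm,(1e3*(np.cos(a)*d[0]+np.sin(a)*d[1])).round(1),(1e3*(np.sin(a)*d[0]-np.cos(a)*d[1])).round(1))
print("dz",(1e3*(p[2]-z)).round(1),"yaw",(-dy).round(3),"t",s["time"],p.round(4),c.round(3),s["tool_rot"][:2].round(3))
E
python3 - <<'E'
from fin import *
def cell(p,u,z): return (p[0]+u*np.cos(p[2]),p[1]+u*np.sin(p[2]),z)
tp=(.5271,.152,-.204); tl=(.5415,-.127,-.135)
g={"A":cell(tp,.026,.004),"B":cell(tp,-.026,.004),"C":cell(tl,.026,.024),"D":cell(tl,-.026,.024)}
print({k:np.round(v,4) for k,v in g.items()}, "targets",np.round(cell(tl,.078,.024),4),np.round(cell(tl,-.078,.024),4))
finials(g)
E
python3 go.py .5526 .1467 .16 2.938
```

```text
{'A': array([0.5526, 0.1467, 0.004 ]), 'B': array([0.5016, 0.1573, 0.004 ]), 'C': array([ 0.5673, -0.1305,  0.024 ]), 'D': array([ 0.5157, -0.1235,  0.024 ])} targets [ 0.6188 -0.1375  0.024 ] [ 0.4642 -0.1165  0.024 ]
A top (array([0.5525, 0.1444]), np.float64(54.0))
A side (array([0.5521, 0.1496]), np.float64(21.5))
B top (array([0.5012, 0.1586]), np.float64(27.8))
B side (array([0.4986, 0.1618]), np.float64(26.3))
C top (array([ 0.5654, -0.1357]), np.float64(18.7))
C side (array([ 0.5647, -0.1316]), np.float64(67.1))
D top (array([ 0.5174, -0.1263]), np.float64(26.8))
D side (array([ 0.5152, -0.1229]), np.float64(28.2))
at current yaw -474.4 -205.8
at target yaw -443.9 -265.2
dz 91.7 yaw -0.129 t 1.85 [0.1715 0.4962 0.2517] 2.809 [3.142 0.   ]
```

>>> send_rows(
  hand=0.15,
  squeeze=15,
  plan=[
    {"offset": [0, 0, 0], "yaw": -0.129},
    {"offset": [-37, -22, 0], "yaw": 0},
    {"offset": [-37, -22, 0], "yaw": 0},
    {"offset": [-37, -22, 0], "yaw": 0},
    {"offset": [-37, -22, 0], "yaw": 0},
    {"offset": [-37, -22, 0], "yaw": 0},
    {"offset": [-37, -22, 0], "yaw": 0},
    {"offset": [-37, -22, 0], "yaw": 0},
    {"offset": [-37, -22, 0], "yaw": 0},
    {"offset": [-37, -22, 20], "yaw": 0},
    {"offset": [-37, -22, 20], "yaw": 0},
    {"offset": [-37, -22, 20], "yaw": 0},
    {"offset": [-37, -22, 20], "yaw": 0},
    {"offset": [0, 0, 12], "yaw": 0},
    {"offset": [0, 0, 0], "yaw": 0},
    {"offset": [0, 0, 0], "yaw": 0},
  ],
)

```text
time: 3.45
tool_pos: [0.5522, 0.1485, 0.1599]
tool_rot: [3.141, -0.001, 2.938]
contact_force: [0.3, 0.2, 0.1]
opening: 0.0777
grip_force: 0.0
```

```bash
python3 go.py .5523 .147 .050 2.938
```

```text
at current yaw -0.4 -1.5
at target yaw -0.4 -1.5
dz 109.9 yaw 0.0 t 3.45 [0.5522 0.1485 0.1599] 2.938 [ 3.141e+00 -1.000e-03]
```

>>> send_rows(
  plan=[
    {"offset": [0, -1.5, 30], "yaw": 0},
    {"offset": [0, 0, 30], "yaw": 0},
    {"offset": [0, 0, 25], "yaw": 0},
    {"offset": [0, 0, 15], "yaw": 0},
    {"offset": [0, 0, 10], "yaw": 0},
    {"offset": [0, 0, 0], "yaw": 0},
  ],
)

```text
time: 4.05
tool_pos: [0.5519, 0.1473, 0.0497]
tool_rot: [-3.142, -0.001, 2.939]
contact_force: [-0.5, -0.0, 0.7]
opening: 0.0779
grip_force: 0.0
```

>>> send_rows(
  hand=1,
  plan=[
    {"offset": [0, 0, 0], "yaw": 0},
    {"offset": [0, 0, 0], "yaw": 0},
    {"offset": [0, 0, 0], "yaw": 0},
    {"offset": [0, 0, 0], "yaw": 0},
    {"offset": [0, 0, 0], "yaw": 0},
    {"offset": [0, 0, 0], "yaw": 0},
  ],
)

```text
time: 4.65
tool_pos: [0.5526, 0.1463, 0.0499]
tool_rot: [3.141, 0.0, 2.938]
contact_force: [-0.2, 0.0, -0.2]
opening: 0.0346
grip_force: 0.0
```

```bash
python3 go.py .6188 -.1375 .17 3.007
```

```text
at current yaw -122.2 -264.5
at target yaw -103.6 -272.4
dz -120.1 yaw -0.069 t 4.65 [0.5526 0.1463 0.0499] 2.938 [3.141 0.   ]
```

Fingers still closing. I'll wait, then lift.

>>> send_rows(
  plan=[
    {"offset": [0, 0, 0], "yaw": 0},
    {"offset": [0, 0, 0], "yaw": 0},
    {"offset": [0, 0, 0], "yaw": 0},
    {"offset": [0, 0, -10], "yaw": 0},
    {"offset": [0, 0, -30], "yaw": 0},
    {"offset": [0, 0, -40], "yaw": 0},
    {"offset": [0, 0, -40], "yaw": 0},
    {"offset": [0, 0, 0], "yaw": -0.069},
  ],
)

```text
time: 5.45
tool_pos: [0.5555, 0.1468, 0.1764]
tool_rot: [3.139, 0.011, 3.008]
contact_force: [1.2, -0.7, -0.2]
opening: 0.0285
grip_force: 15.0
```

```bash
python3 go.py .6188 -.1375 .17 3.007
```

```text
at current yaw -100.7 -273.3
at target yaw -100.9 -273.2
dz 6.4 yaw 0.001 t 5.45 [0.5555 0.1468 0.1764] 3.008 [3.139 0.011]
```

>>> send_rows(
  plan=[
    {"offset": [-11.5, -30.3, 0], "yaw": 0},
    {"offset": [-11.5, -30.3, 0], "yaw": 0},
    {"offset": [-11.5, -30.3, 0], "yaw": 0},
    {"offset": [-11.5, -30.3, 0], "yaw": 0},
    {"offset": [-11.5, -30.3, 0], "yaw": 0},
    {"offset": [-11.5, -30.3, 0], "yaw": 0},
    {"offset": [-11.5, -30.3, 0], "yaw": 0},
    {"offset": [-11.5, -30.3, 0], "yaw": 0},
    {"offset": [-11.5, -30.3, 0], "yaw": 0},
    {"offset": [0, 0, 10], "yaw": 0},
    {"offset": [0, 0, 20], "yaw": 0},
    {"offset": [0, 0, 20], "yaw": 0},
    {"offset": [0, 0, 0], "yaw": 0},
    {"offset": [0, 0, 0], "yaw": 0},
  ],
)

```text
time: 6.85
tool_pos: [0.6184, -0.1372, 0.12]
tool_rot: [3.141, -0.001, 3.007]
contact_force: [-0.0, 0.4, 0.2]
opening: 0.0283
grip_force: 15.0
```

```bash
python3 go.py .6188 -.1375 .071 3.007; python3 - <<'E'
from fin import *
finials({"A":(.6188,-.1375,.074)})
E
```

```text
at current yaw -0.4 -0.3
at target yaw -0.4 -0.3
dz 49.0 yaw 0.0 t 6.85 [ 0.6184 -0.1372  0.12  ] 3.007 [ 3.141e+00 -1.000e-03]
A top missed
A side missed
```

>>> send_rows(
  plan=[
    {"offset": [0, 0, 20], "yaw": 0},
    {"offset": [0, 0, 15], "yaw": 0},
    {"offset": [0, 0, 10], "yaw": 0},
    {"offset": [0, 0, 4], "yaw": 0},
    {"offset": [0, 0, 0], "yaw": 0},
    {"offset": [0, 0, 0], "yaw": 0},
  ],
)

```text
time: 7.65
tool_pos: [0.619, -0.1379, 0.0715]
tool_rot: [-3.141, 0.001, 3.007]
contact_force: [0.7, -0.0, 0.0]
opening: 0.0289
grip_force: 15.0
```

>>> send_rows(
  hand=0.45,
  plan=[
    {"offset": [0, 0, 0], "yaw": 0},
    {"offset": [0, 0, 0], "yaw": 0},
    {"offset": [0, 0, 0], "yaw": 0},
    {"offset": [0, 0, 0], "yaw": 0},
    {"offset": [0, 0, -10], "yaw": 0},
    {"offset": [0, 0, -30], "yaw": 0},
    {"offset": [0, 0, -30], "yaw": 0},
    {"offset": [0, 0, -29], "yaw": 0.069},
    {"offset": [0, 0, 0], "yaw": 0},
    {"offset": [0, 0, 0], "yaw": 0},
  ],
)

```text
time: 8.65
tool_pos: [0.6187, -0.1379, 0.1708]
tool_rot: [-3.141, 0.002, 2.938]
contact_force: [0.1, -1.4, -0.4]
opening: 0.0504
grip_force: 0.0
```

```bash
python3 go.py .500 .1595 .15 2.938; python3 - <<'E'
from fin import *
finials({"A":(.6188,-.1375,.024)})
cv2.imwrite("pics/s1.png",cv2.resize(read_camera("side")[130:410,120:400],None,fx=2,fy=2)[:,:,::-1])
E
```

```text
at current yaw 176.3 267.3
at target yaw 176.4 267.2
dz 20.8 yaw 0.0 t 8.65 [ 0.6187 -0.1379  0.1708] 2.938 [-3.141e+00  2.000e-03]
A top missed
A side (array([ 0.6188, -0.1367]), np.float64(37.8))
```

View pics/s1.png

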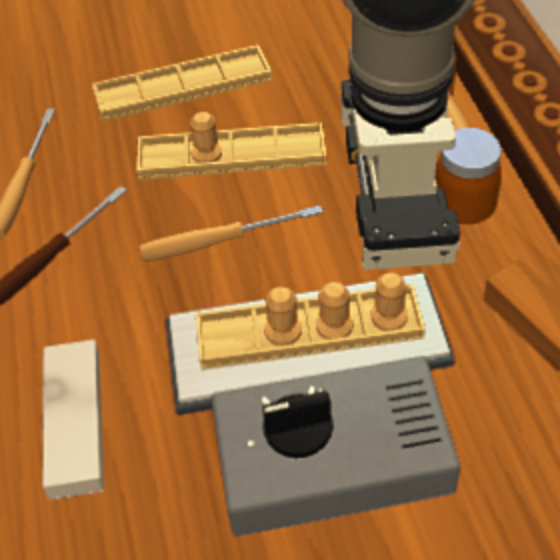

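The picture shows the first finial upright in the far end cell, at about (390,302). Finial B is still in tray_part at about (205,138), in its second cell. Next is B.

>>> send_rows(
  hand=0.15,
  plan=[
    {"offset": [19.6, 29.7, 0], "yaw": 0},
    {"offset": [19.6, 29.7, 0], "yaw": 0},
    {"offset": [19.6, 29.7, 0], "yaw": 0},
    {"offset": [19.6, 29.7, 0], "yaw": 0},
    {"offset": [19.6, 29.7, 0], "yaw": 0},
    {"offset": [19.6, 29.7, 0], "yaw": 0},
    {"offset": [19.6, 29.7, 0], "yaw": 0},
    {"offset": [19.6, 29.7, 0], "yaw": 0},
    {"offset": [19.6, 29.7, 0], "yaw": 0},
    {"offset": [0, 0, 30], "yaw": 0},
    {"offset": [0, 0, 30], "yaw": 0},
    {"offset": [0, 0, 0], "yaw": 0},
    {"offset": [0, 0, 0], "yaw": 0},
  ],
)

```text
time: 10.2
tool_pos: [0.4997, 0.1596, 0.1096]
tool_rot: [-3.141, -0.001, 2.938]
contact_force: [-0.1, -0.1, 0.6]
opening: 0.0777
grip_force: 0.0
```

```bash
python3 go.py .500 .1595 .05 2.938
```

```text
at current yaw -0.3 -0.0
at target yaw -0.3 -0.0
dz 59.6 yaw -0.0 t 10.2 [0.4997 0.1596 0.1096] 2.938 [-3.141e+00 -1.000e-03]
```

>>> send_rows(
  plan=[
    {"offset": [0, 0, 25], "yaw": 0},
    {"offset": [0, 0, 20], "yaw": 0},
    {"offset": [0, 0, 10], "yaw": 0},
    {"offset": [0, 0, 5], "yaw": 0},
    {"offset": [0, 0, 0], "yaw": 0},
  ],
)

```text
time: 10.7
tool_pos: [0.5003, 0.1596, 0.0502]
tool_rot: [3.141, 0.001, 2.937]
contact_force: [0.7, -0.6, 0.4]
opening: 0.0781
grip_force: 0.0
```

>>> send_rows(
  hand=1,
  plan=[
    {"offset": [0, 0, 0], "yaw": 0},
    {"offset": [0, 0, 0], "yaw": 0},
    {"offset": [0, 0, 0], "yaw": 0},
    {"offset": [0, 0, 0], "yaw": 0},
    {"offset": [0, 0, 0], "yaw": 0},
    {"offset": [0, 0, 0], "yaw": 0},
    {"offset": [0, 0, 0], "yaw": 0},
    {"offset": [0, 0, 0], "yaw": 0},
    {"offset": [0, 0, 0], "yaw": 0},
    {"offset": [0, 0, -10], "yaw": 0},
    {"offset": [0, 0, -30], "yaw": 0},
    {"offset": [0, 0, -40], "yaw": 0},
    {"offset": [0, 0, -40], "yaw": 0},
    {"offset": [0, 0, 0], "yaw": -0.069},
    {"offset": [0, 0, 0], "yaw": 0},
    {"offset": [0, 0, 0], "yaw": 0},
  ],
)

```text
time: 12.3
tool_pos: [0.4993, 0.1596, 0.1696]
tool_rot: [-3.141, -0.001, 3.005]
contact_force: [0.1, 0.2, -1.0]
opening: 0.0287
grip_force: 15.0
```

```bash
python3 go.py .4642 -.1165 .071 3.007
```

```text
at current yaw -2.8 -278.3
at target yaw -2.3 -278.3
dz 98.6 yaw -0.002 t 12.3 [0.4993 0.1596 0.1696] 3.005 [-3.141e+00 -1.000e-03]
```

>>> send_rows(
  plan=[
    {"offset": [-0.3, -31, 0], "yaw": 0},
    {"offset": [-0.3, -31, 0], "yaw": 0},
    {"offset": [-0.3, -31, 0], "yaw": 0},
    {"offset": [-0.3, -31, 0], "yaw": 0},
    {"offset": [-0.3, -31, 0], "yaw": 0},
    {"offset": [-0.3, -31, 0], "yaw": 0},
    {"offset": [-0.3, -31, 0], "yaw": 0},
    {"offset": [-0.3, -31, 0], "yaw": 0},
    {"offset": [-0.3, -31, 0], "yaw": 0},
    {"offset": [0, 0, 10], "yaw": 0},
    {"offset": [0, 0, 20], "yaw": 0},
    {"offset": [0, 0, 20], "yaw": 0},
    {"offset": [0, 0, 0], "yaw": 0},
    {"offset": [0, 0, 0], "yaw": 0},
  ],
)

```text
time: 13.7
tool_pos: [0.4647, -0.1164, 0.1192]
tool_rot: [3.141, -0.002, 3.007]
contact_force: [0.7, -0.5, 0.6]
opening: 0.0286
grip_force: 15.0
```

```bash
python3 go.py .4642 -.1165 .0705 3.007;  python3 - <<'E'
from fin import *
cv2.imwrite("pics/s2.png",cv2.resize(read_camera("side")[200:380,160:380],None,fx=3,fy=3)[:,:,::-1])
E
```

```text
at current yaw 0.5 -0.1
at target yaw 0.5 -0.1
dz 48.7 yaw -0.0 t 13.7 [ 0.4647 -0.1164  0.1192] 3.007 [ 3.141e+00 -2.000e-03]
```

View pics/s2.png

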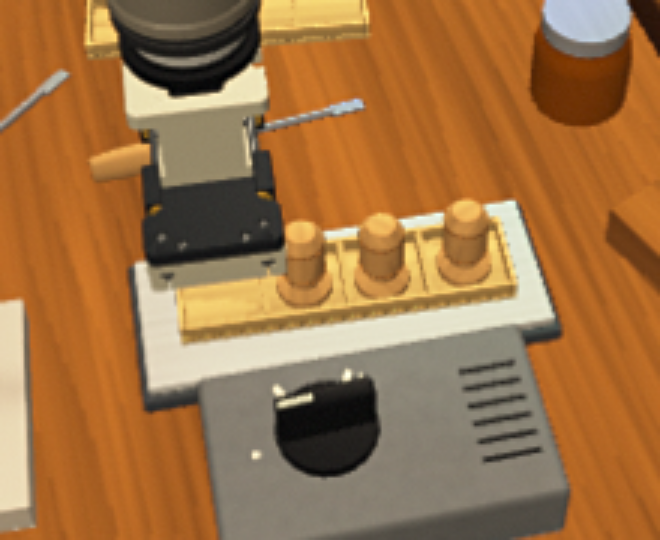

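The three placed finials stand upright at (305,265), (382,258) and (466,245), and the gripper is over the near end cell at about (225,300). Lowering now.

>>> send_rows(
  plan=[
    {"offset": [0, 0, 20], "yaw": 0},
    {"offset": [0, 0, 15], "yaw": 0},
    {"offset": [0, 0, 9], "yaw": 0},
    {"offset": [0, 0, 4], "yaw": 0},
    {"offset": [0, 0, 0], "yaw": 0},
    {"offset": [0, 0, 0], "yaw": 0},
  ],
)

```text
time: 14.35
tool_pos: [0.4655, -0.1173, 0.0723]
tool_rot: [-3.141, 0.001, 3.007]
contact_force: [0.3, 0.6, 0.3]
opening: 0.0285
grip_force: 15.0
```

>>> send_rows(
  hand=0.45,
  plan=[
    {"offset": [0, 0, 0], "yaw": 0},
    {"offset": [0, 0, 0], "yaw": 0},
    {"offset": [0, 0, 0], "yaw": 0},
    {"offset": [0, 0, 0], "yaw": 0},
    {"offset": [0, 0, -10], "yaw": 0},
    {"offset": [0, 0, -30], "yaw": 0},
    {"offset": [0, 0, -30], "yaw": 0},
    {"offset": [0, 0, -29], "yaw": 0.069},
    {"offset": [0, 0, 0], "yaw": 0},
    {"offset": [0, 0, 0], "yaw": 0},
  ],
)

```text
time: 15.35
tool_pos: [0.4652, -0.1172, 0.1716]
tool_rot: [-3.141, 0.002, 2.938]
contact_force: [-0.6, -0.6, -0.7]
opening: 0.0503
grip_force: 0.0
```

```bash
cat > tr.py <<'E'
from h import *
import sys
def trays(spec,only=("top","side")):
    Z={}
    for n in only:
        read_camera(n)
        for l,(g,z) in spec.items():
            pr=render(n,[box(.216,.056,z,z+.016)],g)
            r=[a for a in models.regions_of(n,l)]
            if not r: print(l,n,"missed"); continue
            a=max(r,key=lambda a:(a["mask"]*pr).sum()/np.maximum(a["mask"],pr).sum()); Z[n,l]=a["mask"].astype(float)
            print(l,n,round(a["conf"],2),fit({n:Z[n,l]},{n:0*pr},[box(.216,.056,z,z+.016)],list(g)))
E
python3 go.py .5271 .152 .15 2.938; python3 - <<'E'
from tr import *
trays({"tray_part":((.5271,.152,-.204),0),"tray_empty":((.4967,.2905,.052),0)})
from fin import *
finials({"B":(.4642,-.1165,.024)})
E
```

```text
at current yaw -6.3 276.2
at target yaw -6.2 276.2
dz 21.6 yaw 0.0 t 15.35 [ 0.4652 -0.1172  0.1716] 2.938 [-3.141e+00  2.000e-03]
tray_part top 0.85 (array([ 0.5273,  0.1516, -0.2025]), np.float64(76.8))
tray_empty top 0.89 (array([0.4971, 0.2899, 0.0516]), np.float64(151.0))
tray_part side 0.77 (array([ 0.5252,  0.1549, -0.1842]), np.float64(1231.3))
tray_empty side 0.65 (array([0.4962, 0.2934, 0.0385]), np.float64(1095.2))
B top missed
B side (array([ 0.4641, -0.1165]), np.float64(36.8))
```

>>> send_rows(
  hand=0,
  squeeze=25,
  plan=[
    {"offset": [-0.7, 30.7, 0], "yaw": 0},
    {"offset": [-0.7, 30.7, 0], "yaw": 0},
    {"offset": [-0.7, 30.7, 0], "yaw": 0},
    {"offset": [-0.7, 30.7, 0], "yaw": 0},
    {"offset": [-0.7, 30.7, 0], "yaw": 0},
    {"offset": [-0.7, 30.7, 0], "yaw": 0},
    {"offset": [-0.7, 30.7, 0], "yaw": 0},
    {"offset": [-0.7, 30.7, 0], "yaw": 0},
    {"offset": [-0.7, 30.7, 0], "yaw": 0},
    {"offset": [0, 0, 40], "yaw": 0},
    {"offset": [0, 0, 40], "yaw": 0},
    {"offset": [0, 0, 0], "yaw": 0},
    {"offset": [0, 0, 0], "yaw": 0},
  ],
)

```text
time: 17.15
tool_pos: [0.5271, 0.1521, 0.0909]
tool_rot: [-3.141, -0.001, 2.938]
contact_force: [0.9, 0.8, 1.0]
opening: 0.0919
grip_force: 0.0
```

```bash
python3 go.py .5272 .152 .028 2.938
```

```text
at current yaw -0.1 -0.1
at target yaw -0.1 -0.1
dz 62.9 yaw -0.0 t 17.15 [0.5271 0.1521 0.0909] 2.938 [-3.141e+00 -1.000e-03]
```

>>> send_rows(
  plan=[
    {"offset": [0, 0, 25], "yaw": 0},
    {"offset": [0, 0, 20], "yaw": 0},
    {"offset": [0, 0, 10], "yaw": 0},
    {"offset": [0, 0, 5], "yaw": 0},
    {"offset": [0, 0, 2], "yaw": 0},
    {"offset": [0, 0, 0], "yaw": 0},
    {"offset": [0, 0, 0], "yaw": 0},
  ],
)

```text
time: 17.85
tool_pos: [0.5277, 0.1523, 0.0296]
tool_rot: [3.141, 0.001, 2.938]
contact_force: [-0.5, -0.4, -0.2]
opening: 0.092
grip_force: 0.0
```

>>> send_rows(
  hand=1,
  plan=[
    {"offset": [0, 0, 0], "yaw": 0},
    {"offset": [0, 0, 0], "yaw": 0},
    {"offset": [0, 0, 0], "yaw": 0},
    {"offset": [0, 0, 0], "yaw": 0},
    {"offset": [0, 0, 0], "yaw": 0},
    {"offset": [0, 0, 0], "yaw": 0},
    {"offset": [0, 0, 0], "yaw": 0},
    {"offset": [0, 0, 0], "yaw": 0},
    {"offset": [0, 0, 0], "yaw": 0},
  ],
)

```text
time: 18.75
tool_pos: [0.5271, 0.1522, 0.0287]
tool_rot: [3.141, 0.0, 2.938]
contact_force: [0.1, 0.6, 0.3]
opening: 0.0556
grip_force: 25.0
```

```bash
python3 go.py .4968 .2905 .094 3.193
```

```text
at current yaw 57.7 129.3
at target yaw 23.2 139.7
dz -65.3 yaw -0.255 t 18.75 [0.5271 0.1522 0.0287] 2.938 [3.141 0.   ]
```

Gripped, opening 55.6 mm. Now lift, yaw and carry.

>>> send_rows(
  plan=[
    {"offset": [0, 0, -10], "yaw": 0},
    {"offset": [0, 0, -25], "yaw": 0},
    {"offset": [0, 0, -30], "yaw": 0},
    {"offset": [0, 0, 0], "yaw": -0.085},
    {"offset": [0, 0, 0], "yaw": -0.085},
    {"offset": [0, 0, 0], "yaw": -0.085},
    {"offset": [4, 24, 0], "yaw": 0},
    {"offset": [4, 24, 0], "yaw": 0},
    {"offset": [4, 24, 0], "yaw": 0},
    {"offset": [4, 24, 0], "yaw": 0},
    {"offset": [4, 24, 0], "yaw": 0},
    {"offset": [3, 20, 0], "yaw": 0},
    {"offset": [0, 0, 20], "yaw": 0},
    {"offset": [0, 0, 10], "yaw": 0},
    {"offset": [0, 0, 0], "yaw": 0},
    {"offset": [0, 0, 0], "yaw": 0},
  ],
)

```text
time: 20.35
tool_pos: [0.4972, 0.2904, 0.064]
tool_rot: [-3.141, -0.0, -3.091]
contact_force: [-0.3, 0.2, -1.1]
opening: 0.0558
grip_force: 25.0
```

```bash
python3 go.py .4968 .2905 .045 3.193; python3 - <<'E'
from tr import *
cv2.imwrite("pics/s3.png",np.hstack([cv2.resize(read_camera("side")[100:240,120:300],(400,311)),cv2.resize(read_camera("top")[190:340,100:260],(332,311))])[:,:,::-1])
E
```

```text
at current yaw 0.4 0.2
at target yaw 0.4 0.2
dz 19.0 yaw -0.001 t 20.35 [0.4972 0.2904 0.064 ] -3.091 [-3.141 -0.   ]
```

View pics/s3.png

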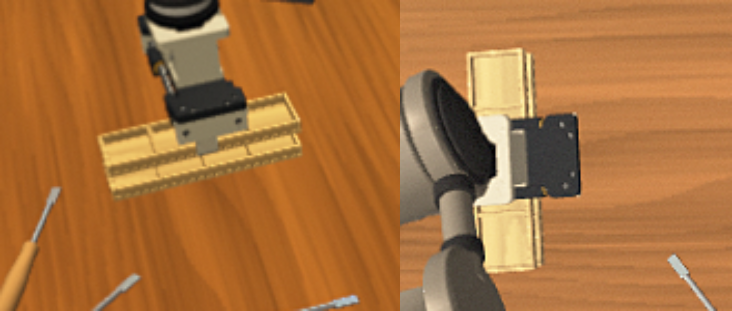

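The held tray is level at (200,135), directly over and parallel to the lower one. Lowering 19 mm and releasing.

>>> send_rows(
  plan=[
    {"offset": [0.3, 0, 10], "yaw": 0},
    {"offset": [0, 0, 5], "yaw": 0},
    {"offset": [0, 0, 3], "yaw": 0},
    {"offset": [0, 0, 0.8], "yaw": 0},
    {"offset": [0, 0, 0], "yaw": 0},
    {"offset": [0, 0, 0], "yaw": 0},
  ],
)

```text
time: 21.05
tool_pos: [0.4968, 0.2909, 0.045]
tool_rot: [3.141, 0.0, -3.09]
contact_force: [-0.1, 0.2, -1.1]
opening: 0.0561
grip_force: 25.0
```

>>> send_rows(
  hand=0.15,
  plan=[
    {"offset": [0, 0, 0], "yaw": 0},
    {"offset": [0, 0, 0], "yaw": 0},
    {"offset": [0, 0, 0], "yaw": 0},
    {"offset": [0, 0, 0], "yaw": 0},
    {"offset": [0, 0, -10], "yaw": 0},
    {"offset": [0, 0, -30], "yaw": 0},
    {"offset": [0, 0, -35], "yaw": 0},
    {"offset": [0, 0, -35], "yaw": 0.1},
    {"offset": [-10, -45, 0], "yaw": 0},
    {"offset": [-10, -45, 0], "yaw": 0},
    {"offset": [-10, -45, 0], "yaw": 0},
    {"offset": [-10, -45, 0], "yaw": 0},
    {"offset": [0, -40, 0], "yaw": 0},
    {"offset": [0, -40, 0], "yaw": 0},
    {"offset": [0, 0, 0], "yaw": 0},
    {"offset": [0, 0, 0], "yaw": 0},
  ],
)

```text
time: 22.65
tool_pos: [0.5241, 0.0285, 0.1556]
tool_rot: [3.141, 0.001, 3.09]
contact_force: [0.1, 0.1, -1.4]
opening: 0.0777
grip_force: 0.0
```

```bash
python3 go.py .4967 -.250 .140 3.08; python3 - <<'E'
from tr import *
from scipy.optimize import minimize
for n in("top","side"):
    im=read_camera(n)
    for l in("tray_part","tray_empty"):
        for a in models.regions_of(n,l)[:3]: print(n,l,round(a["conf"],2),a["extent"],a["mask"].sum())
    K=(slice(100,240),slice(120,300)) if n=="side" else (slice(195,335),slice(90,270))
    cv2.imwrite(f"pics/s4{n}.png",cv2.resize(im[K],None,fx=3,fy=3)[:,:,::-1])
a,b=cv2.imread("pics/s4side.png"),cv2.imread("pics/s4top.png"); cv2.imwrite("pics/s4.png",cv2.resize(np.hstack([a,b]),(800,311)))
E
```

```text
at current yaw 13.1 -279.6
at target yaw 10.2 -279.7
dz 15.6 yaw 0.01 t 22.65 [0.5241 0.0285 0.1556] 3.09 [3.141e+00 1.000e-03]
top tray_part 0.72 [136.6, 214.3, 171.8, 319.3] 2965
side tray_part 0.88 [167.8, 155.8, 224.8, 184.8] 1051
side tray_empty 0.86 [172.4, 175.4, 221.2, 191.1] 281
side tray_empty 0.21 [303.5, 267.6, 325.6, 296.1] 423
```

View pics/s4.png

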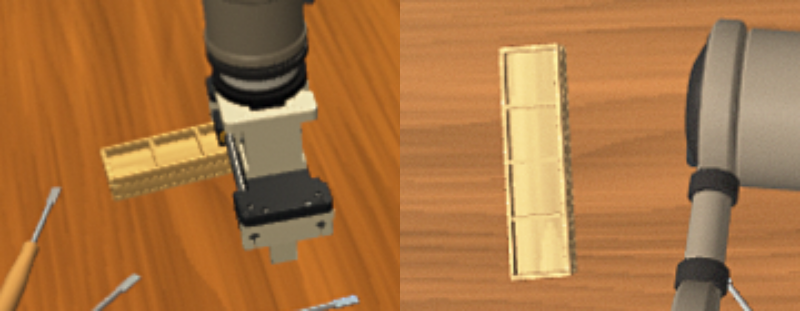

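The upper tray sits squarely on the lower one (top view centre about (535,160), edges flush). Next is the knob.

>>> send_rows(
  hand=0.45,
  plan=[
    {"offset": [1.5, -35, 0], "yaw": 0},
    {"offset": [1.5, -35, 0], "yaw": 0},
    {"offset": [1.5, -35, 0], "yaw": 0},
    {"offset": [1.5, -35, 0], "yaw": 0},
    {"offset": [1.5, -35, 0], "yaw": 0},
    {"offset": [1.5, -35, 0], "yaw": 0},
    {"offset": [1.5, -35, 0], "yaw": 0},
    {"offset": [2.5, -34.6, 0], "yaw": 0},
    {"offset": [0, 0, 5], "yaw": 0},
    {"offset": [0, 0, 10], "yaw": 0},
    {"offset": [0, 0, 0], "yaw": 0},
    {"offset": [0, 0, 0], "yaw": 0},
  ],
)

```text
time: 24.15
tool_pos: [0.4974, -0.2479, 0.1394]
tool_rot: [3.141, -0.001, 3.095]
contact_force: [0.2, 0.6, 0.4]
opening: 0.0503
grip_force: 0.0
```

```bash
python3 go.py .4967 -.250 .098 3.09; python3 - <<'E'
from tr import *
P=[box(.216,.056,0,.032)]
for n in("top","side"):
    read_camera(n); m=np.zeros((420,560))
    for l in("tray_part","tray_empty"):
        for a in models.regions_of(n,l):
            e=a["extent"]
            if e[2]<262 and e[3]<330: m=np.maximum(m,a["mask"]); print(n,l,round(a["conf"],2),e)
    print("stack",n,fit({n:m},{n:0*m},P,[.4968,.2905,.052]))
E
```

```text
at current yaw 0.6 -2.1
at target yaw 0.6 -2.1
dz 41.4 yaw 0.005 t 24.15 [ 0.4974 -0.2479  0.1394] 3.095 [ 3.141e+00 -1.000e-03]
top tray_part 0.57 [135.8, 216.8, 169.5, 317.9]
top tray_empty 0.71 [162.7, 219.8, 167.2, 308.4]
stack top (array([0.497 , 0.29  , 0.0483]), np.float64(263.0))
side tray_part 0.62 [169.0, 151.8, 236.5, 181.6]
side tray_empty 0.66 [172.5, 172.9, 219.0, 188.2]
stack side (array([0.4942, 0.2966, 0.1702]), np.float64(1322.8))
```

>>> send_rows(
  squeeze=30,
  plan=[
    {"offset": [0.6, -2, 15], "yaw": 0.005},
    {"offset": [0, 0, 15], "yaw": 0},
    {"offset": [0, 0, 8], "yaw": 0},
    {"offset": [0, 0, 3.4], "yaw": 0},
    {"offset": [0, 0, 0], "yaw": 0},
    {"offset": [0, 0, 0], "yaw": 0},
  ],
)

```text
time: 25.05
tool_pos: [0.497, -0.2516, 0.099]
tool_rot: [-3.141, 0.001, 3.088]
contact_force: [0.3, -0.9, 0.4]
opening: 0.0502
grip_force: 0.0
```

>>> send_rows(
  hand=1,
  plan=[
    {"offset": [0, 0, 0], "yaw": 0},
    {"offset": [0, 0, 0], "yaw": 0},
    {"offset": [0, 0, 0], "yaw": 0},
    {"offset": [0, 0, 0], "yaw": 0},
    {"offset": [0, 0, 0], "yaw": 0},
    {"offset": [0, 0, 0], "yaw": 0},
    {"offset": [0, 0, 0], "yaw": 0},
    {"offset": [0, 0, 0], "yaw": 0},
  ],
)

```text
time: 25.85
tool_pos: [0.4968, -0.2507, 0.0986]
tool_rot: [3.14, 0.0, 3.088]
contact_force: [1.3, 5.1, 2.8]
opening: 0.0145
grip_force: 30.0
```

```bash
python3 go.py .4967 -.250 .098 3.09; python3 -c "
from cell import status
s=status.observe();print(s['contact_force'].round(2),s['torque'].round(3))"
```

```text
at current yaw 0.1 0.7
at target yaw 0.1 0.7
dz 0.6 yaw -0.002 t 25.85 [ 0.4968 -0.2507  0.0986] 3.088 [3.14 0.  ]
[1.31 5.14 2.79] [ 0.983 -0.184 -0.006]
```

>>> send_rows(
  plan=[
    {"offset": [0, 0.6, 2], "yaw": 0},
    {"offset": [0, 0, 3], "yaw": 0},
    {"offset": [0, 0, 3], "yaw": 0},
    {"offset": [0, 0, 2], "yaw": 0},
    {"offset": [0, 0, 0], "yaw": 0},
    {"offset": [0, 0, 0], "yaw": 0},
  ],
)

```text
time: 26.45
tool_pos: [0.4968, -0.2507, 0.0893]
tool_rot: [3.142, 0.001, 3.088]
contact_force: [0.0, 5.0, 10.4]
opening: 0.0136
grip_force: 30.0
```

>>> send_rows(
  plan=[
    {"offset": [0, 0, 1], "yaw": 0},
    {"offset": [0, 0, 0.5], "yaw": 0},
    {"offset": [0, 0, 0], "yaw": 0},
    {"offset": [0, 0, 0], "yaw": 0},
  ],
)

```text
time: 26.85
tool_pos: [0.4968, -0.2507, 0.088]
tool_rot: [-3.141, 0.001, 3.088]
contact_force: [-2.8, 5.7, 10.0]
opening: 0.0138
grip_force: 30.0
```

>>> send_rows(
  plan=[
    {"offset": [0, 0.6, 0.7], "yaw": 0},
    {"offset": [0, 0, 0.6], "yaw": 0},
    {"offset": [0, 0, 0], "yaw": 0},
    {"offset": [0, 0, 0], "yaw": 0},
  ],
)

```text
time: 27.25
tool_pos: [0.4969, -0.2506, 0.0875]
tool_rot: [-3.14, 0.001, 3.088]
contact_force: [-3.1, 3.9, 15.9]
opening: 0.0136
grip_force: 30.0
```

```bash
python3 -c "
from cell import status,read_camera
import numpy as np
F=[];P=[];T=[]
for i in range(8):
    s=status.observe();F.append(s['contact_force']);P.append(s['tool_pos']);T.append(s['torque']);read_camera('side')
print(np.mean(F,0).round(2),np.mean(P,0).round(5),np.mean(T,0).round(3),np.std(F,0))"
```

```text
[-3.63  4.03 16.26] [ 0.49687 -0.25062  0.08746] [0.812 0.702 0.02 ] [0.528304   0.50003122 0.38683969]
```

>>> send_rows(
  plan=[
    {"offset": [0, 0, 0], "yaw": 0.04},
    {"offset": [0, 0, 0], "yaw": 0.06},
    {"offset": [0, 0, 0], "yaw": 0.06},
    {"offset": [0, 0, 0], "yaw": 0.06},
    {"offset": [0, 0, 0], "yaw": 0.06},
    {"offset": [0, 0, 0], "yaw": 0},
  ],
)

```text
time: 28.25
tool_pos: [0.4968, -0.2508, 0.0874]
tool_rot: [-3.141, 0.002, 2.806]
contact_force: [-3.4, 4.0, 15.5]
opening: 0.0139
grip_force: 30.0
```

```bash
python3 -c "
from cell import status
s=status.observe();print(s['contact_force'].round(2),s['torque'].round(3),s['tool_rot'],s['tool_pos'])"
```

```text
[-3.4   4.   15.47] [ 0.668  0.739 -0.003] [-3.14056917e+00  1.51736085e-03  2.80624958e+00] [ 0.4968192  -0.25077185  0.08744415]
```

>>> send_rows(
  plan=[
    {"offset": [0, 0, 0], "yaw": 0.08},
    {"offset": [0, 0, 0], "yaw": 0.08},
    {"offset": [0, 0, 0], "yaw": 0.08},
    {"offset": [0, 0, 0], "yaw": 0.08},
    {"offset": [0, 0, 0], "yaw": 0.08},
    {"offset": [0, 0, 0], "yaw": 0.08},
    {"offset": [0, 0, 0], "yaw": 0.08},
    {"offset": [0, 0, 0], "yaw": 0.08},
    {"offset": [0, 0, 0], "yaw": 0.08},
    {"offset": [0, 0, 0], "yaw": 0.08},
    {"offset": [0, 0, 0], "yaw": 0.005},
    {"offset": [0, 0, 0], "yaw": 0},
  ],
)

```text
time: 29.45
tool_pos: [0.4965, -0.2511, 0.0874]
tool_rot: [-3.141, 0.002, 2.003]
contact_force: [-5.5, 2.5, 15.7]
opening: 0.0138
grip_force: 30.0
```

>>> send_rows(
  plan=[
    {"offset": [0, 0, -3], "yaw": 0},
    {"offset": [0, 0, -3], "yaw": 0},
    {"offset": [0, 0, -3], "yaw": 0},
    {"offset": [0, 0, -3], "yaw": 0},
    {"offset": [0, 0, -1], "yaw": 0},
    {"offset": [0, 0, 0], "yaw": 0},
    {"offset": [0, 0, 0], "yaw": 0},
  ],
)

```text
time: 30.15
tool_pos: [0.4965, -0.2509, 0.0986]
tool_rot: [-3.141, 0.001, 2.003]
contact_force: [-2.4, -3.7, 1.6]
opening: 0.0138
grip_force: 30.0
```

```bash
python3 -c "
from cell import status
s=status.observe();print(s['contact_force'].round(2),s['torque'].round(3),s['tool_rot'],s['tool_pos'])"
```

```text
[-2.4  -3.72  1.59] [-0.722  0.527 -0.077] [-3.14093259e+00  7.34202268e-04  2.00281864e+00] [ 0.49649737 -0.25094668  0.09860125]
```

>>> send_rows(
  hand=0.6,
  plan=[
    {"offset": [0, 0, 0], "yaw": 0},
    {"offset": [0, 0, 0], "yaw": 0},
    {"offset": [0, 0, 0], "yaw": 0},
    {"offset": [0, 0, 0], "yaw": 0},
    {"offset": [0, 0, -10], "yaw": 0},
    {"offset": [0, 0, -30], "yaw": 0},
    {"offset": [0, 0, -40], "yaw": 0},
    {"offset": [0, 0, -40], "yaw": 0},
    {"offset": [-20, 0, -40], "yaw": 0},
    {"offset": [20, -40, 0], "yaw": 0},
    {"offset": [20, -40, 0], "yaw": 0},
    {"offset": [20, -40, 0], "yaw": 0},
    {"offset": [20, -40, 0], "yaw": 0},
    {"offset": [0, 0, 0], "yaw": 0},
    {"offset": [0, 0, 0], "yaw": 0},
  ],
)

```text
time: 31.65
tool_pos: [0.326, -0.263, 0.2598]
tool_rot: [3.141, 0.002, 2.001]
contact_force: [-0.2, -0.6, -0.1]
opening: 0.0367
grip_force: 0.0
```

```bash
python3 - <<'E'
from h import *
a=read_camera("side")[130:400,130:400]; b=read_camera("top")[170:320,130:450]
cv2.imwrite("pics/end.png",np.vstack([cv2.resize(a,None,fx=1.2,fy=1.2)[:, :], np.zeros((0,324,3),np.uint8)])[:,:,::-1])
A=cv2.resize(a,(300,300)); B=cv2.resize(b,(500,234)); o=np.zeros((300,800,3),np.uint8); o[:,:300]=A; o[:234,300:]=B
k=np.hstack([cv2.resize(read_camera("top")[230:300,370:450],(343,300),interpolation=cv2.INTER_CUBIC),cv2.resize(read_camera("side")[310:380,225:305],(343,300),interpolation=cv2.INTER_CUBIC)])
cv2.imwrite("pics/end.png",np.vstack([o,np.pad(k,((0,0),(0,114),(0,0)))])[:,:,::-1])
E
```

```text
(no output)
```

View pics/end.png

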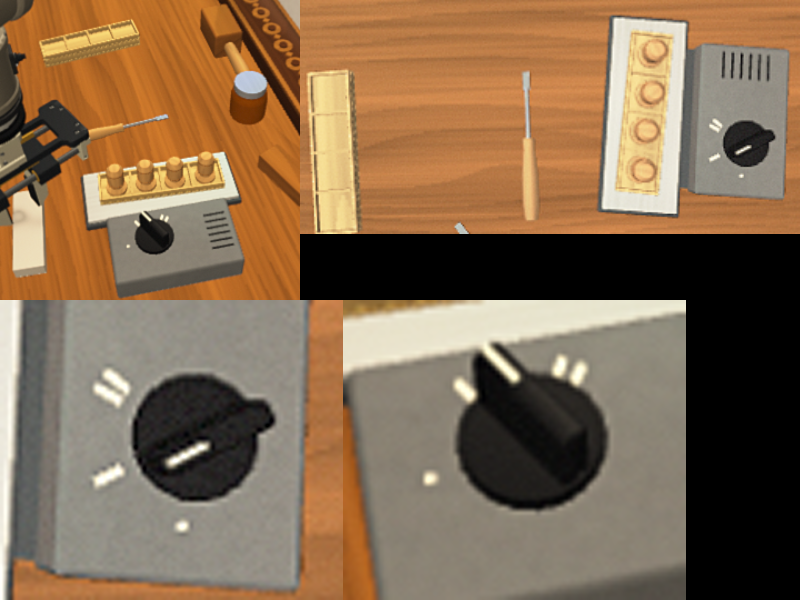

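The plate tray holds four upright finials at (115,178) to (205,163) in the side view. The stack is square at (330,150), the gouge, jar and offcut haven't moved, and the knob is out with its pointer at the one-line mark. Handing in.

```bash
python3 -c "
from cell import ticket; print(ticket.hand_in())"
```

```text
the job is handed in; nothing more can be done
None
```

I handed the job in at about 32 s of the 72 s allowed: the plate tray is full, the emptied tray is stacked squarely on the other, and the knob is out at the one-line position; the hand-in gave no verdict.

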